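# Set the vial slide at the reader

## Robot

A 6-joint arm with a two-finger parallel gripper is mounted at the origin on a cart in front of the work surface, level with it; the furniture and walls round the work are solid. World frame = base frame: x ahead of the robot, y to its left, z up, the work surface at z = 0. Lengths are in m, angles in degrees, forces in N, time in s.
With the tool pointing down it reaches from about 0.375 to 0.9 m from the base axis. Payload 3.1 kg.
Tool frame: the origin (TCP) lies on the centre line of the jaws, within the pads' length; the fingertips stand 8 mm ahead of it and the grasp point (between the pads) lies 11 mm behind it; z points along the fingers, y is the line along which they close (so a half turn about z gives the same grasp; the last joint's range is limited). The gripper opens to 87 mm and grips with 3 to 60 N. Pads are 19 mm wide; open, the fingers measure 117 mm over their backs; the gripper's body (75 mm by 190 mm) begins 51 mm behind the grasp point.
Start: joints at [-79.498, 30.224, 82.088, -0, 67.689, -10.227], TCP at [0.221, -0.585, 0.231] pointing down, gripper open.
Joint ranges: [-176.69, 176.69], [-43.24, 126.21], [12.49, 139.97], [-82, 262], [0, 151.66], [-163.58, 163.58]. Speed limits (degrees/s): [159.86, 159.86, 180, 180, 180, 180].

## Interface

Orientations are given as a 3x3 rotation matrix whose columns are the frame's x, y, z axes.
In Python, from rig import * gives the robot as it stands.
- The arm moves only by the tool step_arm, never from a script. Its argument "targets" is a list of rows, each a list of 5 numbers: the opening, from -1 (shut) to 1 (fully open), then the shift along the world's x, y, z normalised to -1 to 1, where 1 is 0.25 m, then the turn about the world's z normalised to -1 to 1, where 1 is 180 degrees. In form: [[fingers, x, y, z, turn], ...]. A call has 1 to 20 rows; each row is the pose to reach, as a shift and turn from the pose commanded when the call began, turning the shorter way round; what a row does not reach only later rows make up. A row lasts 1/10 s, in which the tool goes at most 50 mm and 8.59 degrees, less where a joint would pass 70% of its speed; a pose out of reach is approached as far as the arm can. A call with a number of a shift or a turn outside -1 to 1 is refused whole. A call with a gripper value outside its range is refused whole. The fingers move at their own pace and stop on an object; the grip force is fixed at half the most. Time passes only in rows, so rows that repeat a pose let the fingers close. It gives the time, the measured TCP pose, the force, the opening and the grip force at its end, in the units of the state.
- read_state(): the state, without advancing time (a new reading comes with each control period).
- capture(name): name is "side" or "top" or "wrist"; returns a dict with "color" (480x640x3 uint8, red, green, blue), "mtx" (3x3 intrinsics, pixels), "pose" (4x4, takes a point from camera to world coordinates). Camera axes: x right, y down, z forward; pixel columns grow to the right and rows downward; lengths in m; the calibration is good to about 2 mm. The wrist camera is an equidistant fisheye: a pixel r from the principal point sees the ray r / f radians off the axis. A picture is of the moment at which its call begins. There is no depth.
- hand_in(): hands the job in; it is judged then, once.
The state is a dict: "time_s": time; "joint_positions": joint angles; "qvel": joint speeds; "tau": joint torques, N m; "position": TCP position; "tcp_rot": TCP orientation; "force": force on the tool from outside, world axes, zero at the start; "moment": the same for the moment, N m; "opening": opening from 0.0 (shut) to 1.0 (fully open); "grasp_force": force on a finger pad.
Only numpy, scipy, OpenCV 4.12 (cv2) and the standard library are available. Lean on these libraries where they do the work, as an engineer would, in place of code of your own. Each camera call takes 0.05 s, during which the arm holds its last target. There are 200 camera calls.

## Task

Get the vial reader bench ready for a reading: first swing its blue folding leg out by the orange peg until it clicks home at the end of its swing, straight out from the rail. Then take the carriage by its orange grip tab and slide it along the rail until its spring ball clicks into the notch at the white reader head. Finish while still holding the tab, with the ball resting in the notch, and do not disturb the two sample jars and the timer standing nearby.

Things in the scene. Friction and masses are not known exactly. Their poses are not given: they have to be found in the camera images.
- rail: Fixed reader bench: grey base plate 135 x 380 mm, 8 mm thick, with a 46 mm wide aluminium slide rail (top at 30 mm) and black end plates 42 mm tall at y = +-180 mm. Origin: on the worktop under the rail's middle; y runs along the rail, -x (leg side) faces the robot, z up. A reader and leg stand on it; the plate spans x -45 to +90 mm, plus a 46 mm radius foot round the leg's hinge.
- leg (a joint): Blue leg's hinge, rad: 0 = folded along the rail's front, pointing to its -y; 1.571 (hard stop) = straight out to its -x, toward the robot; grows clockwise from above. Starts 0 to 0.4. Light (under 1 N at the peg) until a spring ball meets a ridge at about 1.21, top near 1.40, up to about 5 N at the peg; beyond, it snaps to the stop and stays there.
- leg_peg (a point): On the axis of the upright orange round peg at the leg's free end: 14 mm across, standing from 30 to 72 mm above the worktop, this point at 51 mm; 80 mm from the hinge axis. The leg under it is 18 to 22 mm wide, its top 30 mm above the worktop.
- leg_hinge (a point): Point on the leg's vertical hinge axis, 51 mm above the worktop; fixed to the rail at x -55, y +150 mm of its frame.
- carriage (a joint): Dark carriage on the rail, m: 0 = centre at the rail's y -120 mm, grows along its +y to 0.24. Starts 0 to 0.05, at least 45 mm short of the notch. Friction 1 to 2 N; stays where left. From 12 mm short of the notch its spring ball climbs a pin (up to 6 to 9 N); past its top, 6 mm short, it pulls the carriage on into the notch and centres it; leaving at the far side takes as much.
- grip_tab: Orange tab upright on the carriage: 30 mm across the rail (x), 14 mm along it (y), 36 mm tall, from 50 to 86 mm above the worktop. Origin: centre of its underside; axes as the rail's; 20 mm to the -x of the rail's middle, at the same y as the pointer. An amber vial, 18 mm wide, top 110 mm above the worktop, is fixed on the carriage 37 mm to the +x of the tab's centre.
- pointer (a point): Outer end of the short white line on the carriage's top, at the side toward the reader, 50 mm above the worktop; the carriage's spring ball is right under it, at the same y along the rail.
- notch (a point): Notch: midway between two upright steel pins (8 mm thick, 12 mm between centres) on the rail side of the white reader head (60 mm along the rail, 36 mm deep, top 54 mm above the worktop, red line on top in line with the notch). Point 50 mm above the worktop, axes as the rail's. With the ball in the notch the pointer's y in this frame is 0 +- 1 mm. Fixed; its place along the rail varies.
- blue_jar: Sample jar with blue cap, 44 mm wide, 54 mm tall, loose; origin at the centre of its underside. Bystander.
- white_jar: Sample jar with white cap, 44 mm wide, 54 mm tall, loose; origin at the centre of its underside. Bystander.
- timer: Small white bench timer, 67 x 67 mm, 18 mm tall, loose; origin at the centre of its underside. Bystander.

How it is judged (in metres and radians):
On the way, in this order (a step that is already met when the one before it is completed fails the run):
1. the leg is seated at the end of its swing (value of joint leg above 1.5 rad), for 0.2 s.
2. the carriage, held by its tab, has its ball in the notch (y of pointer in the frame of notch between -0.003 and 0.003 m and contact force between the fingers and grip_tab above 3 N), for 0.3 s.
At the end, for the whole second after the job is handed in: The leg is past its ridge at the end of its swing (above 1.5 rad), the carriage stands still with its pointer within 3 mm of the notch along the rail, and the fingers still hold the grip tab (more than 3 N) (all of step 2 and value of joint leg above 1.5 rad and velocity of joint carriage between -0.01 and 0.01 m/s); the arm keeps its last pose, push and grip.
It fails at once if a jar or the timer was moved by more than 20 mm or tipped (distance of any of blue_jar, white_jar, timer from where it was at the start of the episode above 0.02 m or angle between any of blue_jar, white_jar's own z axis and vertical above 0.5 rad).
It also fails if it takes over 54 s, if anything falls off the work surface, if the arm or the gripper's body presses on something with over 40 N, if the wrist force passes 120 N, or if a joint passes its speed limit or range.

## Working session

There is one attempt and no reset: what is moved stays moved. The work goes in short steps, Python scripts to look and compute and a tool call to move; the robot and the scene stay as the last step left them, time stands still between calls to the robot, and variables do not carry over. Pictures are saved under pics/ and viewed, at most 10 in all, crops included, and the job is handed in when it is done.

Besides the shell and the picture viewer there is one more tool, called after ">>>" as name(argument=value, ...) on one line, values as JSON. step_arm: Moves the arm, as the interface text tells. Scaled input: -1 to 1 covers 0.25 m each way for a shift and 180 degrees each way for a turn. Its arguments: {"type":"object","properties":{"targets":{"type":"array","items":{"type":"array","items":{"type":"number"}}}},"required":["targets"]}

```bash
mkdir -p pics
cat > h.py <<'E'
from rig import *
import numpy as np, cv2
def snap(n,f):
    c=capture(n); cv2.imwrite('pics/'+f,cv2.cvtColor(c['color'],cv2.COLOR_RGB2BGR)); np.savez('pics/'+f+'.npz',**c); return c
def load(f): return np.load('pics/'+f+'.npz')
def pix2w(c,u,v,z):
    K,T=c['mtx'],c['pose']
    d=T[:3,:3]@np.linalg.solve(K,[u,v,1.]); o=T[:3,3]
    return o+d*(z-o[2])/d[2]
def w2pix(c,p):
    K,T=c['mtx'],c['pose']; q=K@(T[:3,:3].T@(np.array(p)-T[:3,3])); return q[:2]/q[2]
E
python3 - <<'E'
from h import *
for n in('top','side'):
    c=snap(n,n+'1.png'); print(n,c['mtx'].round(1).tolist(),c['pose'].round(3).tolist())
s=read_state(); print(s)
E
```

```text
top [[529.5, 0.0, 324.9], [0.0, 529.5, 238.0], [0.0, 0.0, 1.0]] [[0.005, -0.993, 0.12, 0.423], [-1.0, -0.005, 0.001, 0.046], [-0.001, -0.12, -0.993, 1.115], [0.0, 0.0, 0.0, 1.0]]
side [[471.0, 0.0, 320.3], [0.0, 471.0, 240.2], [0.0, 0.0, 1.0]] [[-0.883, -0.318, 0.345, 0.187], [-0.469, 0.592, -0.655, 0.789], [0.004, -0.74, -0.672, 0.797], [0.0, 0.0, 0.0, 1.0]]
{'time_s': 0.1, 'joint_positions': array([-7.94973231e+01,  3.02732384e+01,  8.21484943e+01, -1.29508210e-03,
        6.76895967e+01, -1.02292235e+01]), 'qvel': array([-0.01087353, -0.07654972, -0.13032267,  0.03283334, -0.06100391,
        0.02998776]), 'tau': array([-1.01746919e-04, -4.40985739e+01, -1.77151412e+01,  6.35704421e-02,
        5.34222624e-02, -4.08053427e-05]), 'position': array([ 0.2211307 , -0.58388922,  0.22967683]), 'tcp_rot': array([[ 9.35244099e-01,  3.54003298e-01, -3.74745200e-04],
       [ 3.54003347e-01, -9.35242212e-01,  1.90669687e-03],
       [ 3.24499450e-04, -1.91588805e-03, -9.99998112e-01]]), 'force': array([ 0.15692259, -0.0966293 , -0.21959902]), 'moment': array([-0.00204657, -0.00098383,  0.01612324]), 'grasp_force': 0.0, 'opening': 1.0017249188178805}
```

View pics/top1.png

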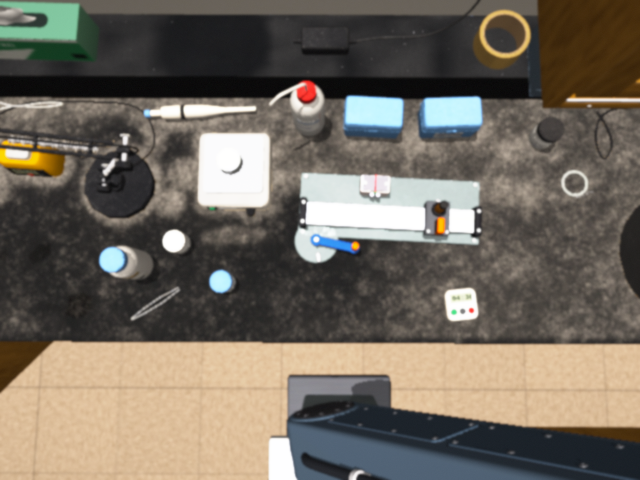

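View pics/side1.png

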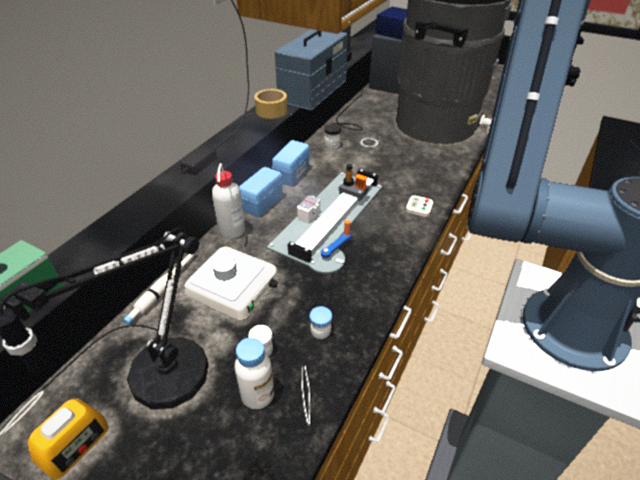

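The top view shows the rail running from (303,215) to (479,221), hinge at (316,240), peg at (355,246), tab at (441,226) and the reader's red line at (376,185). The timer is at (461,304). The blue jar at (222,282) and white jar at (175,241) stand well clear. I'll crop in to refine these.

Run:
```python
from h import *
im=cv2.imread('pics/top1.png'); cv2.imwrite('pics/crop1.png',cv2.resize(im[165:270,290:490],None,fx=4,fy=4,interpolation=cv2.INTER_CUBIC))
c=load('top1.png')
hsv=cv2.cvtColor(im,cv2.COLOR_BGR2HSV)
m=cv2.inRange(hsv,(5,200,150),(18,255,255)); m[:160]=0;m[280:]=0;m[:,:290]=0;m[:,490:]=0
n,l,s,ct=cv2.connectedComponentsWithStats(m)
for i in range(1,n): print(s[i],ct[i])
for nm,u,v,z in [('hinge',316,240,.03),('peg',355,246,.072),('tab',441,226,.086),('red',376,185,.054),('endL',303,215,.042),('endR',479,221,.042),('timer',461,304,.018),('blue',221,281,.05)]: print(nm,pix2w(c,u,v,z).round(4))
```

```text
[437 218   7  16  37] [438.24324324 227.13513514]
[441 218   2   1   2] [441.5 218. ]
[354 242   5   4   8] [356.625 242.875]
[353 247   5   3   5] [355.  248.2]
hinge [0.5503 0.0653 0.03  ]
peg [ 0.5338 -0.0128  0.072 ]
tab [ 0.5725 -0.1808  0.086 ]
red [ 0.6611 -0.0569  0.054 ]
endL [0.6004 0.0921 0.042 ]
endR [ 0.5896 -0.2685  0.042 ]
timer [ 0.4207 -0.2333  0.018 ]
blue [0.4642 0.2549 0.05  ]
```

View pics/crop1.png

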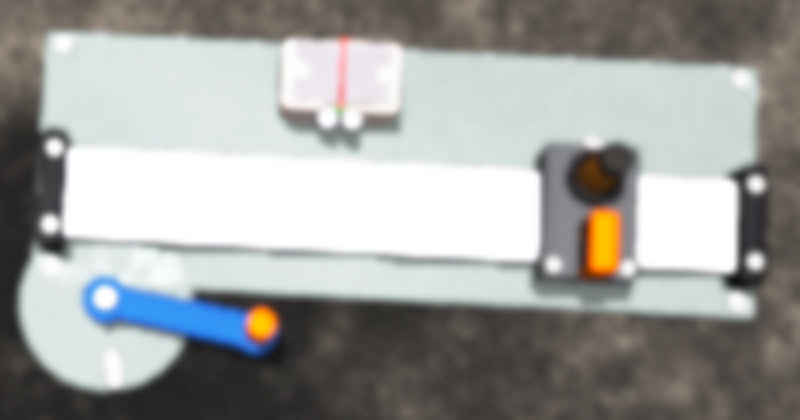

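The crop gives hinge at crop pixel (105,297), peg top (261,323), tab top (604,242), red line (342,73), end-plate screws at (54,147), (49,224), (757,184) and (756,262), and the pointer near (592,142).

```bash
cat >> h.py <<'E'
def cw(c,x,y,z): return pix2w(c,290+(x+.5)/4-.5,165+(y+.5)/4-.5,z)
c=load('top1.png')
L=(cw(c,54,147,.042)+cw(c,49,224,.042))/2; R=(cw(c,757,184,.042)+cw(c,756,262,.042))/2
O=(L+R)/2; O[2]=0; ey=(L-R)/np.linalg.norm(L-R); ey[2]=0; ex=np.array([ey[1],-ey[0],0])
def r2w(x,y,z): return O+ex*x+ey*y+[0,0,z]
def w2r(p): p=p-O; return np.array([p@ex,p@ey,p[2]])
E
python3 - <<'E'
from h import *
print('len',np.linalg.norm(L-R),'O',O,'ey',ey,'ang',np.degrees(np.arctan2(-ey[0],ey[1])))
for n,x,y,z in [('hinge',105,297,.03),('peg',261,323,.072),('tab',604,242,.086),('pointer',592,142,.05),('red',342,73,.054),('red far',344,38,.054),('c1',50,33,.008),('c2',755,65,.008),('c3',752,318,.008)]:
    p=cw(c,x,y,z);print(n,p.round(4),w2r(p).round(4))
H=r2w(-.055,.15,.051);print('hinge model',H)
p=cw(c,261,323,.072); d=w2r(p)-w2r(H); print('leg ang',np.arctan2(-d[0],-d[1]),np.hypot(*d[:2]))
for a in np.arange(0,1.6,.1): print(round(a,1),r2w(-.055-.08*np.sin(a),.15-.08*np.cos(a),0)[:2].round(4))
for x,y,z in[(.067,0,0)]: pass
E
```

```text
len 0.3616556067279295 O [ 0.59985297 -0.08741203  0.        ] ey [0.0491068  0.99879353 0.        ] ang -2.8147443637404246
hinge [0.5526 0.0656 0.03  ] [-0.0547  0.1505  0.03  ]
peg [ 0.535  -0.0125  0.072 ] [-0.0684  0.0716  0.072 ]
tab [ 0.5743 -0.1801  0.086 ] [-0.021  -0.0938  0.086 ]
pointer [ 0.6311 -0.1829  0.05  ] [ 0.0359 -0.0939  0.05  ]
red [ 0.6656 -0.0551  0.054 ] [0.064  0.0355 0.054 ]
red far [ 0.6838 -0.0563  0.054 ] [0.0824 0.0352 0.054 ]
c1 [0.6971 0.0963 0.008 ] [0.0881 0.1883 0.008 ]
c2 [ 0.6814 -0.2797  0.008 ] [ 0.0909 -0.1881  0.008 ]
c3 [ 0.5457 -0.2741  0.008 ] [-0.0449 -0.1891  0.008 ]
hinge model [0.55228534 0.06510788 0.051     ]
leg ang 0.1698109454704633 0.07951560504402164
0.0 [ 0.5484 -0.0148]
0.1 [ 0.5404 -0.014 ]
0.2 [ 0.5326 -0.0124]
0.3 [ 0.5249 -0.0101]
0.4 [ 0.5176 -0.007 ]
0.5 [ 0.5105 -0.0031]
0.6 [0.5039 0.0014]
0.7 [0.4978 0.0065]
0.8 [0.4922 0.0123]
0.9 [0.4873 0.0185]
1.0 [0.4829 0.0252]
1.1 [0.4793 0.0324]
1.2 [0.4764 0.0398]
1.3 [0.4742 0.0475]
1.4 [0.4729 0.0554]
1.5 [0.4723 0.0634]
```

>>> step_arm(targets=[[0, 0.5, 0.95, 0, 0.3155], [0, 0.5, 0.95, 0, 0.3155], [0, 0.5, 0.95, 0, 0.3155], [0, 0.5, 0.95, 0, 0.3155], [0, 0.5, 0.95, 0, 0.3155], [0, 0.5, 0.95, 0, 0.3155], [0, 0.5, 0.95, 0, 0.3155], [0, 0.5, 0.95, 0, 0.3155]])

```text
time_s: 0.9
position: [0.3465, -0.346, 0.2304]
tcp_rot: [[0.215, 0.977, -0.0], [0.977, -0.215, 0.0], [0.0, -0.0, -1.0]]
force: [-0.2, 0.5, 1.1]
opening: 0.509
grasp_force: 0.0
```

>>> step_arm(targets=[[0, 0.5, 0.95, -0.2, 0], [0, 0.5, 0.95, -0.2, 0], [0, 0.5, 0.95, -0.2, 0], [0, 0.5, 0.95, -0.2, 0], [0, 0.5, 0.95, -0.2, 0], [0, 0.5, 0.95, -0.2, 0], [0, 0.5, 0.95, -0.2, 0], [0, 0.5, 0.95, -0.2, 0]])

```text
time_s: 1.7
position: [0.4713, -0.1099, 0.1803]
tcp_rot: [[0.217, 0.976, -0.0], [0.976, -0.217, -0.0], [-0.0, -0.0, -1.0]]
force: [0.7, -0.5, -1.0]
opening: 0.498
grasp_force: 0.0
```

>>> step_arm(targets=[[-0.1, 0.256, 0.39, -0.2, 0], [-0.1, 0.256, 0.39, -0.2, 0], [-0.1, 0.256, 0.39, -0.2, 0], [-0.1, 0.256, 0.39, -0.2, 0], [-0.1, 0.256, 0.39, -0.2, 0], [-0.1, 0.256, 0.39, -0.2, 0], [-0.1, 0.256, 0.39, -0.2, 0]])

```text
time_s: 2.4
position: [0.535, -0.0136, 0.1312]
tcp_rot: [[0.219, 0.976, 0.001], [0.976, -0.219, -0.0], [-0.0, 0.001, -1.0]]
force: [0.3, -0.5, -0.2]
opening: 0.452
grasp_force: 0.0
```

Run:
```python
from h import *
s=read_state();R_=s['tcp_rot'];print(s['time_s'],s['position'],np.degrees(np.arctan2(R_[1,1],R_[0,1])),s['opening'],s['joint_positions'].round(1),s['force'])
snap('wrist','w1.png')
```

```text
2.4 [ 0.53504651 -0.01364222  0.13124831] -12.629924890698195 0.4519307339352017 [-13.4  31.6 100.3  -0.   48.1  -0.8] [ 0.33905127 -0.48639908 -0.19914638]
```

View pics/w1.png

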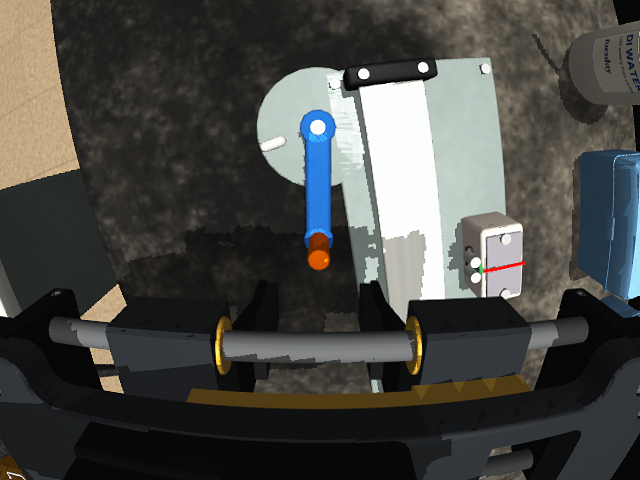

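The wrist view shows the peg top at (318,260), centred between the fingers. I'll check its position along the other axis.

```bash
cat >> h.py <<'E'
def fish(c,u,v,z):
    K,T=c['mtx'],c['pose']; x=(u-K[0,2])/K[0,0]; y=(v-K[1,2])/K[1,1]; t=np.hypot(x,y)
    d=T[:3,:3]@np.array([np.sin(t)*x/t,np.sin(t)*y/t,np.cos(t)]); o=T[:3,3]
    return o+d*(z-o[2])/d[2]
E
python3 - <<'E'
from h import *
w=load('w1.png'); print(fish(w,318.5,260,.072),fish(w,317,127,.03),r2w(-.055,.15,0)); print(w2r(fish(w,504,267,.054)))
E
```

```text
[ 0.5341826  -0.01158096  0.072     ] [0.55071703 0.06645475 0.03      ] [0.55228534 0.06510788 0.        ]
[0.06222242 0.0359931  0.054     ]
```

>>> step_arm(targets=[[-0.1, 0, 0.006, -0.325, 0], [-0.1, 0, 0.006, -0.325, 0], [-0.1, 0, 0.006, -0.325, 0], [-0.5, 0, 0.006, -0.325, 0], [-0.5, 0, 0.006, -0.325, 0], [-0.5, 0, 0.006, -0.325, 0], [-0.5, 0, 0.006, -0.325, 0]])

```text
time_s: 3.15
position: [0.5362, -0.0107, 0.0508]
tcp_rot: [[0.216, 0.976, 0.003], [0.976, -0.216, -0.001], [-0.0, 0.003, -1.0]]
force: [-0.5, 0.7, 0.1]
opening: 0.263
grasp_force: 0.0
```

Run:
```python
from h import *
p=read_state()['position']; print(p)
for a in list(np.arange(.25,1.6,.1))+[1.6,1.64]:
    q=r2w(-.055-.08*np.sin(a),.15-.08*np.cos(a),0)
    print(round(a,2),((q-p)[:2]/.25).round(3),round(-(np.degrees(a-.17))/180,3))
```

```text
[ 0.53618786 -0.01072458  0.05077229]
0.25 [-0.03  -0.002] -0.025
0.35 [-0.06   0.008] -0.057
0.45 [-0.089  0.022] -0.089
0.55 [-0.116  0.039] -0.121
0.65 [-0.142  0.058] -0.153
0.75 [-0.165  0.08 ] -0.185
0.85 [-0.186  0.104] -0.216
0.95 [-0.205  0.13 ] -0.248
1.05 [-0.221  0.158] -0.28
1.15 [-0.234  0.187] -0.312
1.25 [-0.244  0.217] -0.344
1.35 [-0.251  0.249] -0.376
1.45 [-0.255  0.28 ] -0.407
1.55 [-0.255  0.312] -0.439
1.6 [-0.255  0.328] -0.455
1.64 [-0.253  0.341] -0.468
```

>>> step_arm(targets=[[-0.5, -0.03, -0.002, 0, -0.025], [-0.5, -0.06, 0.008, 0, -0.057], [-0.5, -0.089, 0.022, 0, -0.089], [-0.5, -0.116, 0.039, 0, -0.121], [-0.5, -0.142, 0.058, 0, -0.153], [-0.5, -0.165, 0.08, 0, -0.185], [-0.5, -0.186, 0.104, 0, -0.216], [-0.5, -0.205, 0.13, 0, -0.248], [-0.5, -0.221, 0.158, 0, -0.28], [-0.5, -0.234, 0.187, 0, -0.312], [-0.5, -0.244, 0.217, 0, -0.344], [-0.5, -0.251, 0.249, 0, -0.376], [-0.5, -0.255, 0.28, 0, -0.407], [-0.5, -0.255, 0.312, 0, -0.439], [-0.5, -0.255, 0.328, 0, -0.446], [-0.5, -0.254, 0.335, 0, -0.446], [-0.5, -0.254, 0.335, 0, -0.446], [-0.5, -0.254, 0.335, 0, -0.446]])

```text
time_s: 4.95
position: [0.472, 0.0731, 0.0496]
tcp_rot: [[0.999, -0.048, 0.001], [-0.048, -0.999, -0.0], [0.001, 0.0, -1.0]]
force: [0.6, 0.2, 0.0]
opening: 0.253
grasp_force: 0.0
```

Run:
```python
from h import *
s=read_state(); p=s['position'];print(p,s['force'],w2r(p))
snap('top','top2.png')
im=cv2.imread('pics/top2.png'); cv2.imwrite('pics/crop2.png',cv2.resize(im[165:285,290:490],None,fx=4,fy=4,interpolation=cv2.INTER_CUBIC))
snap('wrist','w2.png')
```

```text
[0.47201072 0.07310599 0.04958174] [0.63155101 0.178487   0.00678882] [-0.13557054  0.15404643  0.04958174]
```

View pics/w2.png

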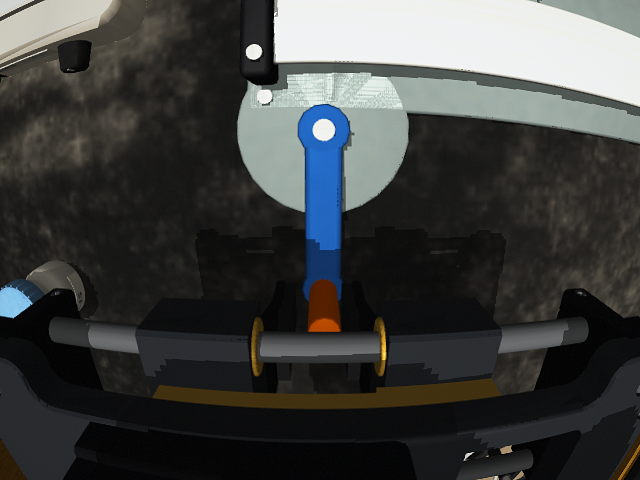

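The wrist view shows the leg pointing straight back along the tool axis, with hinge at (324,130), leg end near (322,285) and peg at (324,300). I'll compute its angle.

Run:
```python
from h import *
w=load('w2.png'); a=fish(w,324,130,.03)
for b in (fish(w,(305+342)/2,240,.03),fish(w,(303.5+341)/2,285,.03),fish(w,323,290,.072)):
    d=w2r(b)-w2r(a); print(d,np.arctan2(-d[0],-d[1]))
print(w2r(a))
```

```text
[-5.29677575e-02  2.17781305e-05  0.00000000e+00] 1.571207485022755
[-0.07699466  0.00051918  0.        ] 1.5775392520083407
[-0.06035069  0.0007676   0.042     ] 1.5835147132156453
[-0.05664371  0.15103563  0.03      ]
```

>>> step_arm(targets=[[-0.5, 0, 0, 0.2, 0], [-0.5, 0, 0, 0.44, 0], [-0.5, 0, 0, 0.44, 0], [0.15, 0.2, -0.5, 0.44, 0], [0.15, 0.2, -0.5, 0.44, 0], [0.15, 0.2, -0.5, 0.44, 0], [0.15, 0.2, -0.5, 0.44, 0]])

```text
time_s: 5.75
position: [0.5245, -0.0564, 0.1592]
tcp_rot: [[0.999, -0.053, 0.004], [-0.053, -0.999, -0.002], [0.004, 0.002, -1.0]]
force: [-0.5, -0.2, 1.0]
opening: 0.519
grasp_force: 0.0
```

>>> step_arm(targets=[[0.15, 0.209, -0.513, 0, 0], [0.15, 0.209, -0.513, 0, 0], [0.15, 0.209, -0.513, 0, 0], [0.15, 0.209, -0.513, 0, 0], [0.15, 0.209, -0.513, 0, 0], [0.15, 0.209, -0.513, 0, 0]])

```text
time_s: 6.35
position: [0.5725, -0.1781, 0.1585]
tcp_rot: [[0.999, -0.047, -0.003], [-0.047, -0.999, 0.002], [-0.003, -0.002, -1.0]]
force: [-0.1, -0.7, -0.5]
opening: 0.572
grasp_force: 0.0
```

Run:
```python
from h import *
s=read_state();print(s['position'],s['opening'],w2r(s['position']))
snap('wrist','w3.png')
```

```text
[ 0.57247613 -0.1781139   0.15849652] 0.5720918463852166 [-0.02288973 -0.09193684  0.15849652]
```

View pics/w3.png

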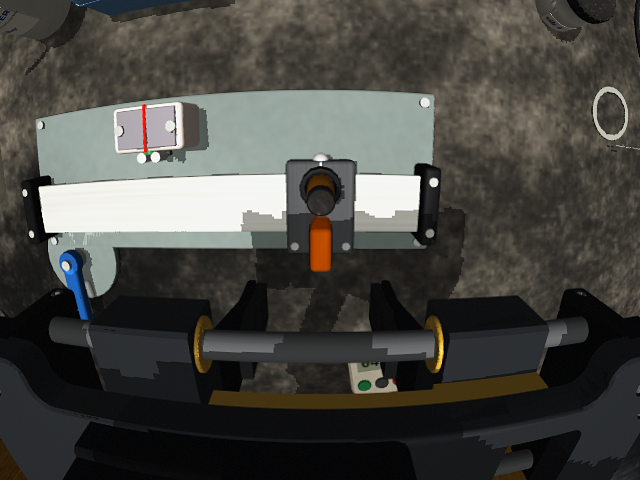

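The tab at (320,245) is centred between the fingers, and the leg is still straight out. I'll descend and grip.

>>> step_arm(targets=[[0.15, 0.008, -0.005, -0.2, 0], [0.15, 0.008, -0.005, -0.382, 0], [0.15, 0.008, -0.005, -0.382, 0], [0.15, 0.008, -0.005, -0.382, 0], [-1, 0.008, -0.005, -0.382, 0], [-1, 0.008, -0.005, -0.382, 0], [-1, 0.008, -0.005, -0.382, 0], [-1, 0.008, -0.005, -0.382, 0], [-1, 0.008, -0.005, -0.382, 0], [-1, 0.008, -0.005, -0.382, 0], [-1, 0.008, -0.005, -0.382, 0]])

```text
time_s: 7.5
position: [0.5762, -0.1812, 0.0644]
tcp_rot: [[0.999, -0.048, 0.001], [-0.048, -0.999, -0.0], [0.001, 0.0, -1.0]]
force: [-1.4, 1.2, 5.6]
opening: 0.157
grasp_force: 30.0
```

Run:
```python
from h import *
s=read_state();p=s['position'];print(p,s['opening']*87,s['grasp_force'],w2r(p),s['force'])
w=load('w3.png'); print('tab/ptr',w2r(fish(w,320,245,.086)),w2r(fish(w,320,157,.05)),'red',w2r(fish(w,145,128,.054)))
print((ey*(.0355+.0939)/.25))
```

```text
[ 0.57622153 -0.18124112  0.06444122] 13.618748882872458 30.00002217013389 [-0.01899528 -0.09487636  0.06444122] [-1.40492609  1.16984742  5.61031518]
tab/ptr [-0.01681057 -0.09337376  0.086     ] [ 0.03633175 -0.09334884  0.05      ] red [0.06264015 0.03547564 0.054     ]
[0.02541768 0.51697553 0.        ]
```

>>> step_arm(targets=[[-1, 0.005, 0.1, 0, 0], [-1, 0.01, 0.2, 0, 0], [-1, 0.015, 0.3, 0, 0], [-1, 0.02, 0.4, 0, 0], [-1, 0.02, 0.4, 0, 0], [-1, 0.02, 0.4, 0, 0]])

```text
time_s: 8.1
position: [0.5811, -0.0801, 0.0644]
tcp_rot: [[0.999, -0.047, 0.0], [-0.047, -0.999, 0.0], [0.0, -0.0, -1.0]]
force: [-1.8, 0.4, 6.3]
opening: 0.16
grasp_force: 30.0
```

>>> step_arm(targets=[[-1, 0.001, 0.02, 0, 0], [-1, 0.002, 0.04, 0, 0], [-1, 0.003, 0.06, 0, 0], [-1, 0.004, 0.08, 0, 0], [-1, 0.005, 0.1, 0, 0], [-1, 0.006, 0.116, 0, 0], [-1, 0.006, 0.116, 0, 0], [-1, 0.006, 0.116, 0, 0], [-1, 0.006, 0.116, 0, 0], [-1, 0.006, 0.116, 0, 0]])

```text
time_s: 9.1
position: [0.5825, -0.0509, 0.0644]
tcp_rot: [[0.999, -0.049, 0.0], [-0.049, -0.999, 0.002], [-0.0, -0.002, -1.0]]
force: [-0.7, 6.1, 5.4]
opening: 0.155
grasp_force: 30.0
```

Run:
```python
from h import *
s=read_state();p=s['position'];print(s['time_s'],p,s['opening']*87,s['grasp_force'],w2r(p),s['force'])
snap('wrist','w4.png'); snap('top','top4.png')
im=cv2.imread('pics/w4.png'); cv2.imwrite('pics/w4c.png',cv2.resize(im[60:300,170:470],None,fx=2.5,fy=2.5,interpolation=cv2.INTER_CUBIC))
```

```text
9.1 [ 0.58245887 -0.05090893  0.06441004] 13.499743838860761 30.003513554111123 [-0.01916566  0.03560489  0.06441004] [-0.65531461  6.11066128  5.38039026]
```

View pics/w4c.png

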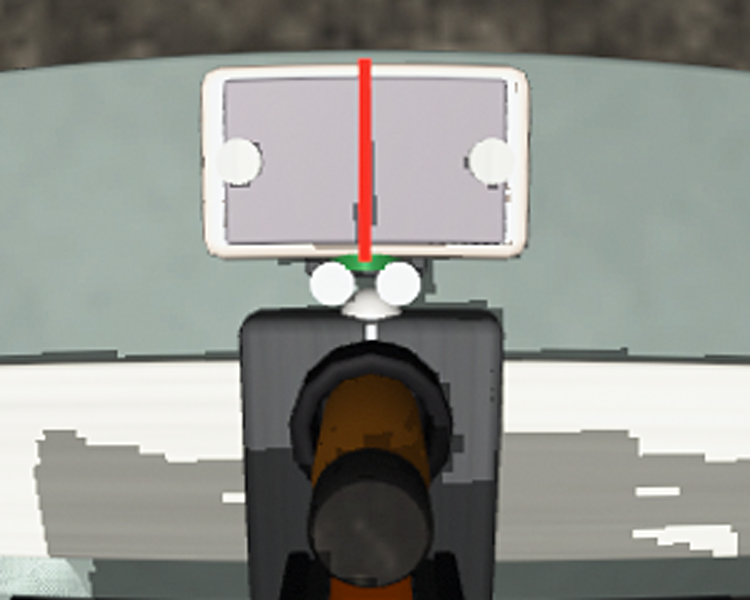

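The crop has +y to the left. The pointer is at column 371 and the midpoint between the pins (332 and 398) is 365, so the ball is in the notch but about 1 mm short. The +6 N force along y, pulling onward, agrees with this. I'll nudge +1.2 mm.

>>> step_arm(targets=[[-1, 0, 0.005, 0, 0], [-1, 0, 0.005, 0, 0], [-1, 0, 0.005, 0, 0], [-1, 0, 0.005, 0, 0], [-1, 0, 0.005, 0, 0], [-1, 0, 0.005, 0, 0]])

```text
time_s: 9.8
position: [0.5825, -0.0501, 0.0644]
tcp_rot: [[0.999, -0.048, 0.0], [-0.048, -0.999, 0.001], [0.0, -0.001, -1.0]]
force: [-0.3, 3.9, 6.7]
opening: 0.158
grasp_force: 30.0
```

Run:
```python
from h import *
s=read_state();print(s['time_s'],w2r(s['position']),s['grasp_force'],s['force'])
snap('wrist','w5.png'); snap('top','top5.png')
im=cv2.imread('pics/w5.png'); a=cv2.resize(im[140:210,250:400],None,fx=5,fy=5,interpolation=cv2.INTER_CUBIC)
cv2.imwrite('pics/w5c.png',a)
x=cv2.imread('pics/top1.png').astype(int);y=cv2.imread('pics/top5.png').astype(int)
for n,u,v in(('timer',461,304),('blue',222,282),('white',175,241)): print(n,abs(x-y)[v-22:v+22,u-22:u+22].mean())
```

```text
9.8 [-0.01916101  0.03639621  0.06440171] 30.000856714323163 [-0.34781306  3.91842332  6.70539579]
timer 68.63171487603306
blue 100.38137052341598
white 22.584710743801654
```

View pics/w5c.png

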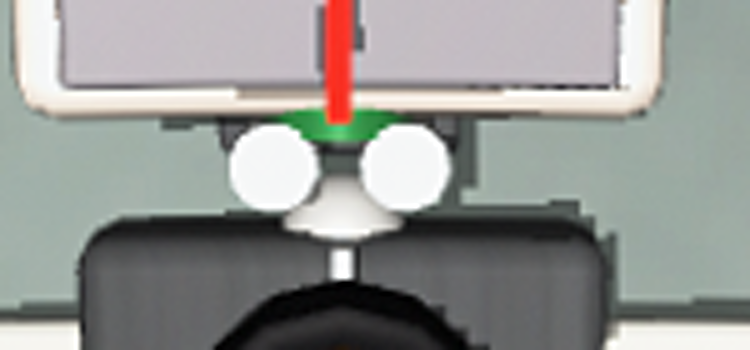

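View pics/top5.png

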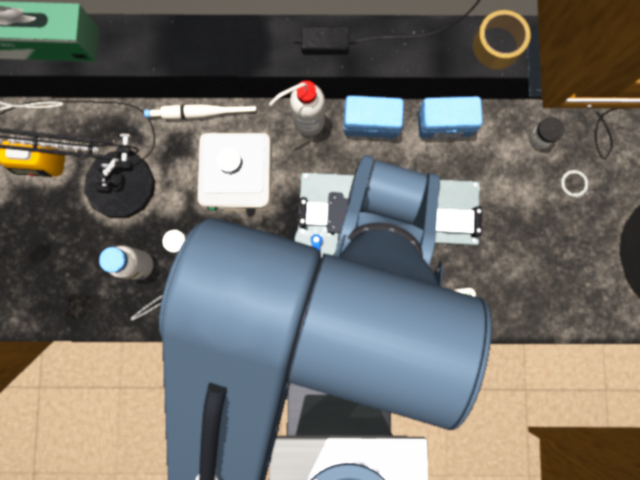

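The pointer (column 341) is now centred between the pins (275 and 405, midpoint 340). In the top view the arm only hides the timer and blue jar from the camera; nothing in the scene looks moved. I'll hand the job in.

```bash
python3 -c "
from rig import *
print(hand_in())"
```

```text
the job is handed in; nothing more can be done
None
```

I handed the job in with the leg clicked home straight out, the carriage's ball centred in the notch, and the tab still held at 30 N; the judged result was not returned, and in the last picture the arm hid the blue jar and most of the timer, though no path went near them.

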